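# Set the jar and raise the camera stand for a photo

## Task

Slide the squat cork-lidded glass jar across the cart deck, without lifting it, until it stands upright and wholly on the round paper disc in front of the camera stand. Then, to frame the photo, pinch the camera stand's upright grip so that its side button is squeezed in, pull the camera straight up past the first stop to the second, topmost stop, and finish while holding it up there with the button still squeezed in, so that your grip carries it. Leave the bin, stapler, coaster and fan where they are.

Things in the scene. Friction and masses are not known exactly. Their poses are not given: they have to be found in the camera images.
- jar_center (a point): Loose squat jar of frosted glass with a flat cork lid, round, 76 mm in diameter, 58 mm tall in all, about 0.28 kg, standing on the deck. This point is on its axis, half-way up (29 mm above its underside).
- disc: Round sheet of paper, 120 mm in diameter, lying flat on the deck and flush with it (nothing catches on its edge), in front of the camera stand at 165 to 195 mm from the tube. Origin: its centre, on the deck.
- stand: Camera stand (a short monopod), fixed to the deck: round foot 110 mm in diameter and 18 mm high, upright aluminium tube 24 mm in diameter with a black collar up to 136 mm. It carries the telescoping camera head. Origin: centre of the foot's underside. Its z axis is up along the tube, the camera looks along its own -y axis, and the button is on its +x side.
- camera_grip (a point): Centre of the upright grip on top of the telescoping head, on the tube's axis, at button height: 180 mm above the deck when fully down. Axes as for the stand. Grey plastic block, 24 mm wide along x, 26 mm along y, 55 mm tall (30 mm below to 25 mm above this point). Pinching it across x at this height squeezes the button in; nothing stands beside it on the x sides.
- camera_lens (a point): Middle of the camera, 62 mm wide, which rides on the telescoping head on a thin bracket: 45 to 105 mm out from the tube's axis along the stand's -y, all of it at least 15 mm below the grip's centre. Head and camera together weigh about 0.25 kg.
- camera_head (a joint): Height of the telescoping head, m: 0 fully down (start), 0.045 first stop, 0.090 second stop, which is also the hard upper end. It moves straight up. It is latched at 0 and at each stop unless the button is squeezed in; with the button held in it slides freely past the first stop (about 5 N to lift) and falls if let go.
- camera_button (a joint): Travel of the round steel release button (18 mm in diameter) in the middle of the grip's +x face, m: 0 out (it sticks out 4.5 mm), 0.0045 fully in (flush with the grip). The latch is free beyond about 0.003. Spring, 6 N fully in.
- stapler: Bystander: loose silver stapler 130 mm long, 36 mm wide, 45 mm high, lying along its y axis. Origin: centre of its underside.
- coaster: Bystander: loose silicone coaster, 96 mm in diameter, 7 mm thick. Origin: centre of its underside.
- fan: Bystander: loose small white plastic desk fan, 200 mm tall, head 145 mm across. Origin: centre of its foot's underside.
- bin_rim (a point): Bystander: middle of the top edge of the tilting front of a white plastic tilt-out bin (240 mm wide, 160 mm deep, 190 mm high) that stands half open on the robot's left.
Mind the look-alikes: they are no part of the job. Leave any red look-alike of the part that bears jar_center alone. What is shaped like the stand but orange is not meant.

How it is judged:
On the way, in this order (a step that is already met when the one before it is completed fails the run):
1. the jar has been slid wholly onto the paper disc and is at rest there, the camera still down (horizontal distance between jar_center and disc below 0.022 m and linear speed of jar below 0.02 m/s and value of joint camera_head below 0.01 m), for 0.2 s.
2. the button is squeezed in with the camera still down (value of joint camera_button above 0.003 m and value of joint camera_head below 0.01 m), for 0.05 s.
At the end, for the whole second after the job is handed in: The camera head is held at its second stop (within 6 mm of 90 mm) by the fingers, with the button squeezed in beyond 3 mm so that the latch does not carry it; the jar stands upright on the deck at rest, its centre within 22 mm of the paper disc's centre (wholly on the paper) (value of joint camera_head above 0.084 m and value of joint camera_button above 0.003 m and contact force between the fingers and stand above 2 N and horizontal distance between jar_center and disc below 0.022 m and angle between jar_center's own z axis and vertical below 0.1 rad and height (world z) of jar_center below 0.034 m and linear speed of jar below 0.02 m/s); the arm keeps its last pose, push and grip.
It fails at once if the jar is lifted (by more than 12 mm) or tipped (by more than 0.3 rad) (height (world z) of jar_center above 0.041 m or angle between jar_center's own z axis and vertical above 0.3 rad).
It fails at once if the stapler, coaster, fan or bin front is moved by more than 25 mm (distance of any of stapler, coaster, fan, bin_rim from where it was at the start of the episode above 0.025 m).
It also fails if it takes over 54 s, if anything falls off the work surface, if the arm or the gripper's body presses on something with over 40 N, if the wrist force passes 120 N, or if a joint passes its speed limit or range.

## Robot

A 6-joint arm with a two-finger parallel gripper is mounted at the origin on the work surface. World frame = base frame: x ahead of the robot, y to its left, z up, the work surface at z = 0. Lengths are in m, angles in rad, forces in N, time in s.
With the tool pointing down it reaches from about 0.35 to 0.775 m from the base axis. Payload 7.3 kg.
Tool frame: the origin (TCP) lies at the very end of the fingers, on their centre line; the grasp point (between the pads) lies 19 mm behind it (robot.hold_point_z is the distance from the TCP to the grasp point, in m); y points along the fingers, z is the direction in which the jaws open and shut, and the axes are right-handed (so a half turn about y gives the same grasp; the last joint's range is limited). The gripper opens to 92 mm and grips with 3 to 60 N. Pads are 19 mm wide; open, the fingers measure 130 mm over their backs; the gripper's body (75 mm by 190 mm) begins 47 mm behind the grasp point.
Start: joints at [1.113, 0.342, 1.524, -0, 1.275, -0.146], TCP at [0.161, 0.5, 0.227] pointing down, gripper open.
Joint ranges: [-2.53, 2.53], [-0.77, 2.02], [0.04, 2.7], [-1, 4.14], [0.28, 2.66], [-3.11, 3.11]. Speed limits (rad/s): [2.57, 2.57, 3.14, 3.14, 3.14, 3.14].

## Interface

Orientations are given as [roll, pitch, yaw] about the fixed x, y, z axes, in that order (R = Rz(yaw) Ry(pitch) Rx(roll)).
In Python, from cell import robot gives the robot as it stands.
- The arm moves only by the shell command python3 -m crank 'ROWS' [OPENING] [FORCE]. ROWS is a JSON object of lists of equal length, an entry for each row: "xyz": the shift along the tool's x, y, z in cm, a list of three; "roll": the turn about the tool's y in degrees. A call has 1 to 20 rows; each row shifts and turns the commanded pose from where the row before left it, along the tool's axes as they then stand; what a row does not reach is not made up. A row lasts 1/10 s, in which the tool goes at most 50 mm and 8.59 degrees, less where a joint would pass 70% of its speed; a pose out of reach is approached as far as the arm can. A call is refused whole if a number of a shift passes 5 or a number of a turn 8.59, either way. A call with a gripper value outside its range is refused whole. OPENING is the gripper command: -1 is fully open, 1 is shut, values between are in proportion, set as the call begins (- or left out, the last holds). The fingers move at their own pace and stop on an object; FORCE is the grip in N (left out, the last holds). Time passes only in rows, so rows that do not move let the fingers close. It gives the time, the measured TCP pose, the force and the opening at its end, in the units of the state.
- robot.observe(): the state, without advancing time (a new reading comes with each control period).
- robot.read_camera(name): name is "side" or "top" or "wrist"; returns the picture (480x640x3 uint8, red, green, blue); there is no depth.
- robot.calibration(name): a dict with "intrinsics" (3x3 intrinsics, pixels), "pose" (4x4, takes a point from camera to world coordinates). Camera axes: x right, y down, z forward; pixel columns grow to the right and rows downward; lengths in m; the calibration is good to about 2 mm. A picture is of the moment at which its call begins: read the wrist's pose just before it. calibration takes no time and is no camera call; for the wrist camera it gives the pose at the moment of the call.
- robot.hand_in(): hands the job in, once; it reports no verdict.
The state is a dict: "time": time; "qpos": joint angles; "qvel": joint speeds; "joint_efforts": joint torques, N m; "tool_pos": TCP position; "tool_rot": TCP orientation; "contact_force": force on the tool from outside, world axes, zero at the start; "torque": the same for the moment, N m; "opening": finger opening in m.
Only numpy, scipy, OpenCV 4.12 (cv2) and the standard library are available. Lean on these libraries where they do the work, as an engineer would, in place of code of your own. Each camera call takes 0.05 s, during which the arm holds its last target.

## Working session

There is one attempt and no reset: what is moved stays moved. The work goes in short steps, Python scripts to look and compute and a shell command to move; the robot and the scene stay as the last step left them, time stands still between calls to the robot, and variables do not carry over. Pictures are saved under pics/ and viewed, and the job is handed in when it is done.

```bash
ls; mkdir -p pics; python3 - <<'E'
from cell import robot
import cv2
for n in ("side","top","wrist"):
    c=robot.calibration(n); print(n,c["intrinsics"].round(1).tolist(),c["pose"].round(3).tolist())
    cv2.imwrite(f"pics/{n}0.png",robot.read_camera(n)[:,:,::-1])
s=robot.observe(); print(s["time"],s["tool_pos"],s["tool_rot"],s["opening"],robot.hold_point_z)
E
```

```text
pics
side [[607.9, 0.0, 323.5], [0.0, 607.9, 241.0], [0.0, 0.0, 1.0]] [[0.993, -0.068, 0.1, 0.37], [-0.12, -0.655, 0.746, -1.071], [0.015, -0.752, -0.659, 1.156], [0.0, 0.0, 0.0, 1.0]]
top [[499.5, 0.0, 321.8], [0.0, 499.5, 245.9], [0.0, 0.0, 1.0]] [[-0.026, -0.978, 0.209, 0.269], [-1.0, 0.025, -0.008, 0.085], [0.003, -0.209, -0.978, 1.351], [0.0, 0.0, 0.0, 1.0]]
wrist [[357.4, 0.0, 320.9], [0.0, 357.4, 236.6], [0.0, 0.0, 1.0]] [[0.306, 0.911, 0.278, 0.086], [0.952, -0.292, -0.092, 0.523], [-0.002, 0.293, -0.956, 0.385], [0.0, 0.0, 0.0, 1.0]]
0.15 [0.16091173 0.49941232 0.22621814] [-1.57195041e+00  1.94189187e-04 -3.11804741e-01] 0.0914692582277399 0.0188
```

View pics/side0.png

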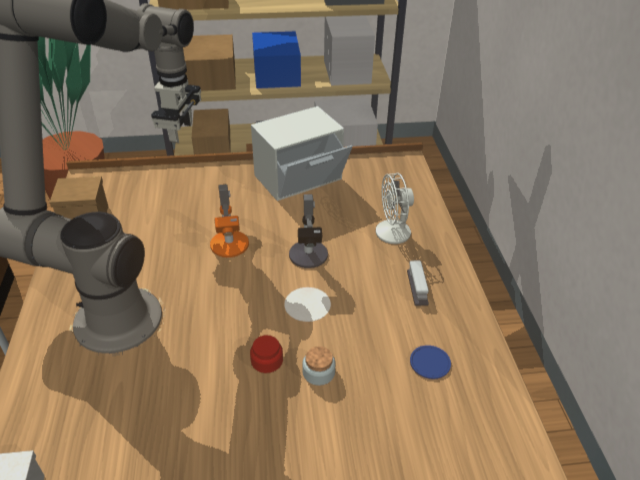

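View pics/top0.png

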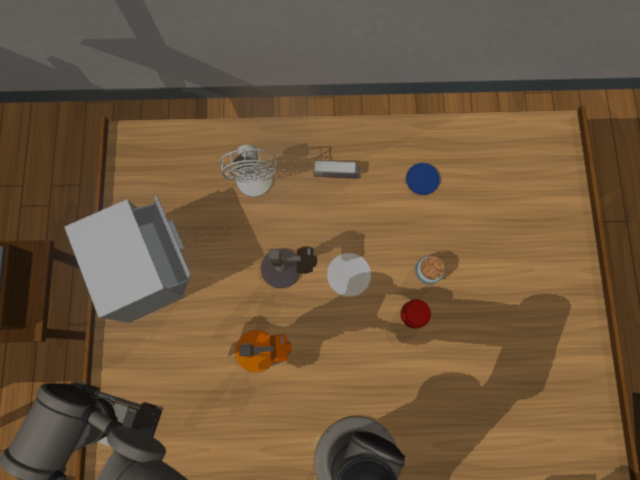

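View pics/wrist0.png

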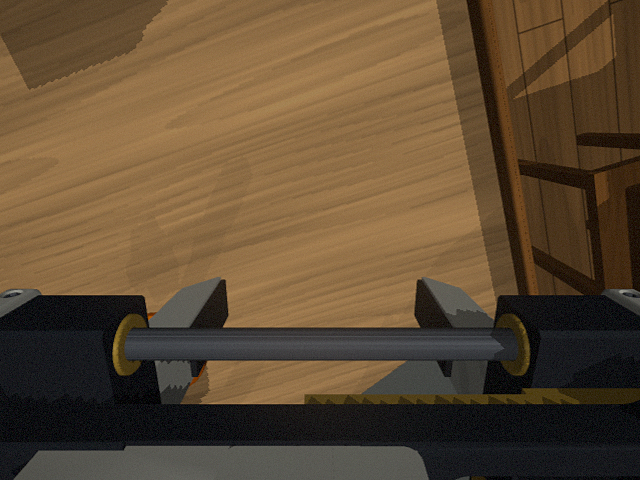

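The side view shows the jar at (319,365), the paper disc at (307,304) and the stand's foot at (308,254), with the camera facing the disc. The top view shows the jar at (430,268), the disc at (349,274) and the stand at (281,267). The red jar and the orange stand are the look-alikes. I'll enlarge these areas next.

```bash
python3 - <<'E'
import cv2
t=cv2.imread("pics/top0.png"); s=cv2.imread("pics/side0.png")
cv2.imwrite("pics/topc.png",cv2.resize(t[215:345,250:450],None,fx=4,fy=4,interpolation=cv2.INTER_CUBIC))
cv2.imwrite("pics/sidec.png",cv2.resize(s[180:400,220:370],None,fx=2.7,fy=2.7,interpolation=cv2.INTER_CUBIC))
E
```

```text
(no output)
```

View pics/topc.png

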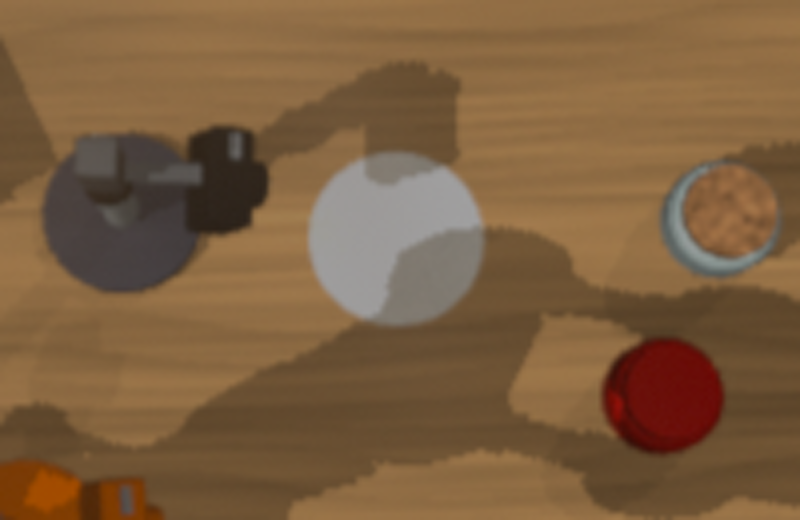

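View pics/sidec.png

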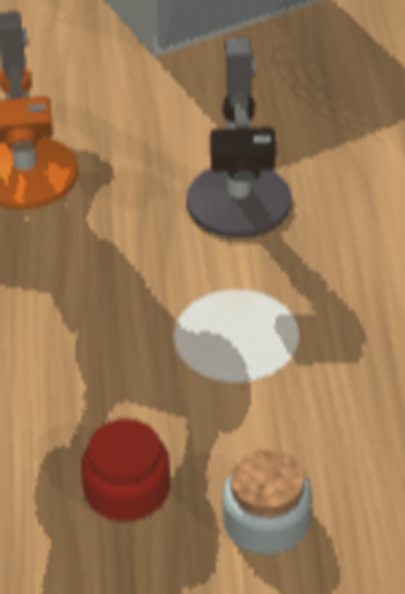

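```bash
cat > h.py <<'E'
import numpy as np
from cell import robot
def ray(n,u,v,z,c=None):
    c=c or robot.calibration(n);P=c["pose"];d=P[:3,:3]@np.linalg.solve(c["intrinsics"],[u,v,1.]);o=P[:3,3]
    return (o+d*(z-o[2])/d[2])
def proj(n,p,c=None):
    c=c or robot.calibration(n);P=c["pose"];q=c["intrinsics"]@(P[:3,:3].T@(np.array(p)-P[:3,3]));return q[:2]/q[2]
E
python3 - <<'E'
from h import *
for n,l in (("top",[("disc",349,274.6,0),("foot",280.4,268.1,.018),("lid",432.6,267.6,.058),("grip",274.3,254,.205),("stapler",336,168,.03),("coaster",423,179,.007),("fanfoot",254,182,.01),("redlid",416.5,314,.058)]),
 ("side",[("disc",307.8,304.1,0),("foot",308.5,253.3,.018),("lid",319.6,357.8,.058),("grip",308.1,197.4,.205),("red",266.5,346,.058),("coaster",431,362,.007),("stapler",418,283,.03),("orangegrip",224,188,.205)])):
    for k,u,v,z in l: print(n,k,ray(n,u,v,z).round(4))
E
```

```text
top disc [0.4755 0.0014 0.    ]
top foot [0.4953 0.1872 0.018 ]
top lid [ 0.4796 -0.2151  0.058 ]
top grip [0.4973 0.1868 0.205 ]
top stapler [0.773  0.0283 0.03  ]
top coaster [ 0.7426 -0.2182  0.007 ]
top fanfoot [0.7447 0.2601 0.01  ]
top redlid [ 0.3598 -0.1649  0.058 ]
side disc [ 0.4764 -0.0035  0.    ]
side foot [0.496  0.1702 0.018 ]
side lid [ 0.4809 -0.2229  0.058 ]
side grip [0.496  0.1797 0.205 ]
side red [ 0.3641 -0.1764  0.058 ]
side coaster [ 0.7446 -0.2239  0.007 ]
side stapler [0.7678 0.0129 0.03  ]
side orangegrip [0.2804 0.2423 0.205 ]
```

```bash
python3 - <<'E'
from h import *
print(ray("top",307,260,.16), ray("side",309.5,235,.155), ray("top",250+200/4,215+173/4,.16),ray("top",250+120/4,215+172/4,.16))
E
python3 -m crank '{"xyz":[[0,-4,0],[0,-4,0],[0,-4,0],[0,-4,0],[0,0,0],[0,0,0],[0,0,0],[0,0,0],[0,0,0],[0,0,0],[0,0,0],[0,0,0],[0,0,0],[0,0,0]],"roll":[0,0,0,0,8,8,8,8,8,8,8,8,8,5]}' -1
```

```text
[0.48941533 0.1116743  0.16      ] [0.49030178 0.08877834 0.155     ] [0.49416388 0.12856043 0.16      ] [0.49602234 0.17703961 0.16      ]
time: 1.55
tool_pos: [0.161, 0.4996, 0.3864]
tool_rot: [-1.571, -0.001, -1.661]
contact_force: [-0.3, 0.1, 0.6]
opening: 0.0918
```

```bash
python3 -m crank '{"xyz":[[2.4,0,3.9],[2.4,0,3.9],[2.4,0,3.9],[2.4,0,3.9],[2.4,0,3.9],[2.4,0,3.9],[2.4,0,3.9],[2.4,0,3.9],[2.4,0,3.9],[0,0,0]],"roll":[0,0,0,0,0,0,0,0,0,0]}'
python3 - <<'E'
from h import *
import cv2,pickle
c=robot.calibration("wrist"); pickle.dump(c,open("w1.pkl","wb"))
cv2.imwrite("pics/w1.png",robot.read_camera("wrist")[:,:,::-1])
s=robot.observe();print(s["qpos"].round(2),s["tool_pos"],c["pose"].round(3).tolist())
E
```

```text
time: 2.55
tool_pos: [0.496, 0.251, 0.3849]
tool_rot: [-1.572, -0.002, -1.662]
contact_force: [-0.3, -0.7, -0.5]
opening: 0.0917
[ 0.33  0.34  1.1  -0.    1.7   0.42] [0.49405567 0.25284747 0.38534667] [[0.996, -0.086, -0.027, 0.504], [-0.09, -0.951, -0.294, 0.33], [-0.001, 0.296, -0.955, 0.543], [0.0, 0.0, 0.0, 1.0]]
```

View pics/w1.png

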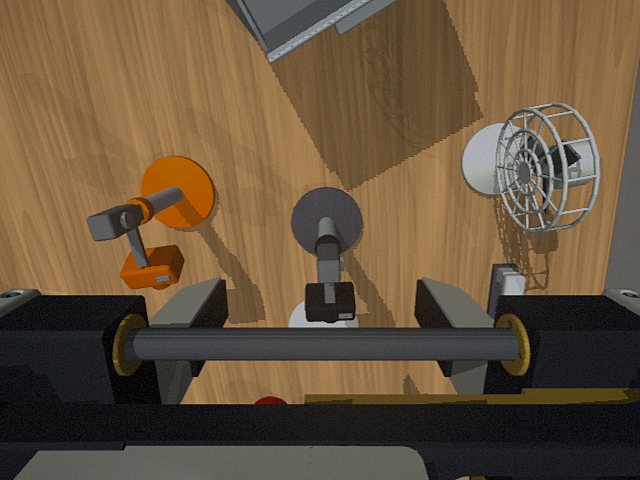

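```bash
python3 - <<'E'
import cv2
t=cv2.imread("pics/w1.png")
cv2.imwrite("pics/w1c.png",cv2.resize(t[180:330,260:390],None,fx=4,fy=4,interpolation=cv2.INTER_CUBIC))
E
```

```text
(no output)
```

View pics/w1c.png

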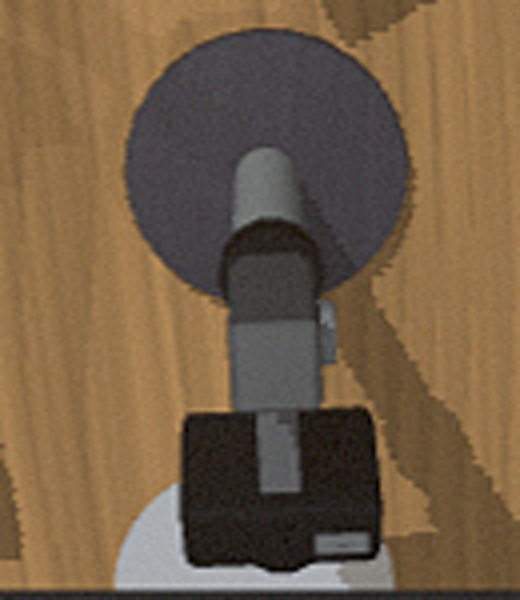

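```bash
python3 - <<'E'
from h import *
import pickle
c=pickle.load(open("w1.pkl","rb"))
q=lambda u,v,z: ray(0,260+u/4,180+v/4,z,c).round(4)
print("grip",q(277,364,.205),"foot",q(267,165,.018))
for k in ((231,322),(322,320),(324,407),(233,408)): print(q(*k,.205))
print("lenstopcorners",q(188,412,.165),q(371,406,.165), "bracket", q(278,412,.17),q(281,490,.17))
E
```

```text
grip [0.4998 0.1881 0.205 ] foot [0.5003 0.1914 0.018 ]
[0.4891 0.2005 0.205 ]
[0.5121 0.199  0.205 ]
[0.5108 0.1751 0.205 ]
[0.4875 0.1769 0.205 ]
lenstopcorners [0.4724 0.1588 0.165 ] [0.5251 0.1559 0.165 ] bracket [0.4984 0.1587 0.17  ] [0.4972 0.1341 0.17  ]
```

The wrist view puts the grip top at about (329,271) and the button on the +x side. The stand is aligned with the tool to about 1°. Next I'll look at the disc and jar.

```bash
python3 -m crank '{"xyz":[[4.5,0,0.2],[4.5,0,0.2],[4.5,0,0.2],[4.5,0,0.2],[4.5,0,0.2],[4.5,0,0.2],[4.5,0,0.2],[0,0,0]],"roll":[0,0,0,0,0,0,0,0]}'
python3 - <<'E'
from h import *
import cv2,pickle,time
robot.read_camera("top")
c=robot.calibration("wrist"); pickle.dump(c,open("w2.pkl","wb"))
t=robot.read_camera("wrist")[:,:,::-1]
cv2.imwrite("pics/w2.png",t)
cv2.imwrite("pics/w2c.png",cv2.resize(t[90:330,220:420],None,fx=2.5,fy=2.5,interpolation=cv2.INTER_CUBIC))
s=robot.observe();print(s["qpos"].round(2),s["tool_pos"])
E
```

```text
time: 3.4
tool_pos: [0.479, -0.0636, 0.3865]
tool_rot: [-1.571, -0.001, -1.66]
contact_force: [0.4, 0.5, -0.6]
opening: 0.0915
[-0.28  0.19  1.3   0.    1.65 -0.2 ] [ 0.47929158 -0.05991729  0.3867515 ]
```

View pics/w2c.png

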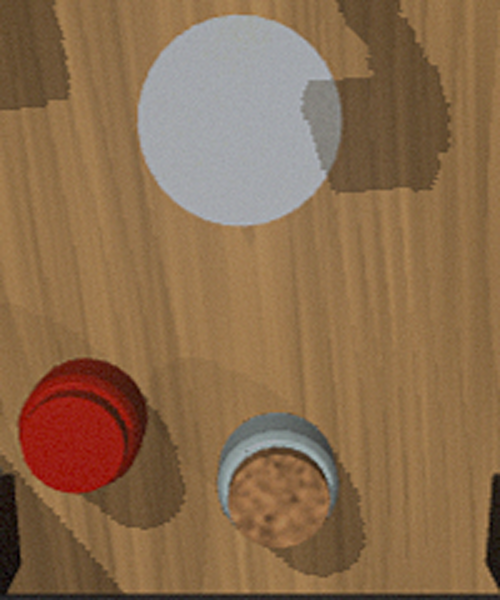

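```bash
python3 - <<'E'
from h import *
import pickle
c=pickle.load(open("w2.pkl","rb"))
print(ray(0,315.8,138,0,c),ray(0,331.2,288.8,.058,c),ray(0,220+75/2.5,90+442/2.5,.058,c))
E
```

```text
[0.47821217 0.00228515 0.        ] [ 0.48221083 -0.21424589  0.058     ] [ 0.36662793 -0.16874922  0.058     ]
```

```bash
python3 -m crank '{"xyz":[[2.56,4.1,0.27],[2.56,4.1,0.27],[2.56,4.1,0.27],[2.56,4.1,0.27],[2.56,4.1,0.27],[2.56,4.1,0.27],[0,0,0],[0,0,0]],"roll":[0,0,0,0,0,0,0,0]}'
python3 - <<'E'
from h import *
import cv2
c=robot.calibration("wrist")
t=robot.read_camera("wrist")[:,:,::-1].copy()
print(proj(0,[.481,-.2155,.058],c),proj(0,[.519,-.2155,.058],c),proj(0,[.443,-.2155,.058],c))
cv2.imwrite("pics/w3.png",t)
E
```

```text
time: 4.3
tool_pos: [0.4832, -0.2129, 0.1406]
tool_rot: [-1.572, 0.002, -1.655]
contact_force: [-0.3, -0.2, 0.2]
opening: 0.0919
[316.79075033 246.72788087] [370.20165693 242.52834845] [263.77864657 250.89605666]
```

View pics/w3.png

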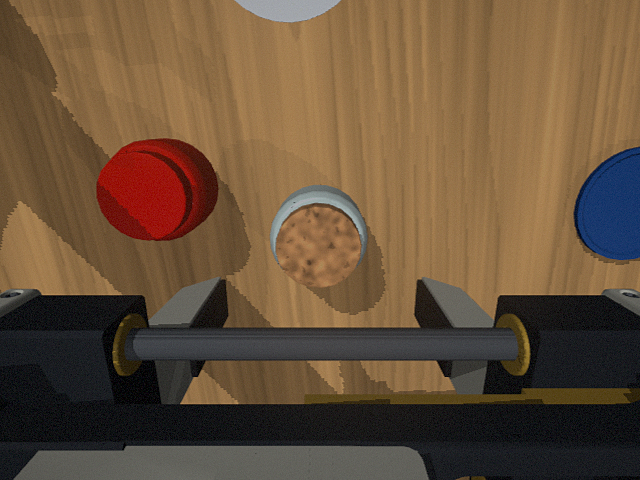

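```bash
python3 -m crank '{"xyz":[[0.2,3.2,0],[0,3.2,0],[0,3.2,0],[0,2.2,0],[0,1,0],[0,0,0],[0,0,0]],"roll":[0,0,0,0,0,0,0]}'
python3 -m crank '{"xyz":[[0,0,0],[0,0,0],[0,0,0],[0,0,0],[0,0,0],[0,0,0],[0,0,0],[0,0,0]],"roll":[0,0,0,0,0,0,0,0]}' 1 10
```

```text
time: 5.05
tool_pos: [0.484, -0.2167, 0.0145]
tool_rot: [-1.568, -0.001, -1.655]
contact_force: [-0.2, -0.4, 0.2]
opening: 0.0921
time: 5.85
tool_pos: [0.4824, -0.2168, 0.0136]
tool_rot: [-1.571, -0.0, -1.656]
contact_force: [-2.9, 1.6, 7.2]
opening: 0.0764
```

```bash
python3 -m crank '{"xyz":[[-0.5,0,0],[-1,0,-0.1],[-1.3,0,-0.15],[-1.3,0,-0.15],[-1.3,0,-0.15],[-1.3,0,-0.15],[-1.3,0,-0.15],[-1.3,0,-0.15],[-1.3,0,-0.15],[-1.3,0,-0.15],[-1.3,0,-0.15],[-1.3,0,-0.15],[-1.3,0,-0.15],[-1.3,0,-0.15],[-1.3,0,-0.15],[-1.3,0,-0.15],[-1,0,-0.1],[-0.8,0,0],[0,0,0],[0,0,0]],"roll":[0,0,0,0,0,0,0,0,0,0,0,0,0,0,0,0,0,0,0,0]}'
python3 - <<'E'
from h import *
import cv2
t=robot.read_camera("wrist")[:,:,::-1].copy()
cv2.imwrite("pics/w4.png",t)
t=robot.read_camera("side")[:,:,::-1].copy()
cv2.imwrite("pics/s4.png",cv2.resize(t[180:400,220:400],None,fx=2.7,fy=2.7,interpolation=cv2.INTER_CUBIC))
E
```

```text
time: 7.85
tool_pos: [0.479, 0.0002, 0.0137]
tool_rot: [-1.568, 0.001, -1.656]
contact_force: [0.2, 1.6, 8.0]
opening: 0.076
```

View pics/w4.png

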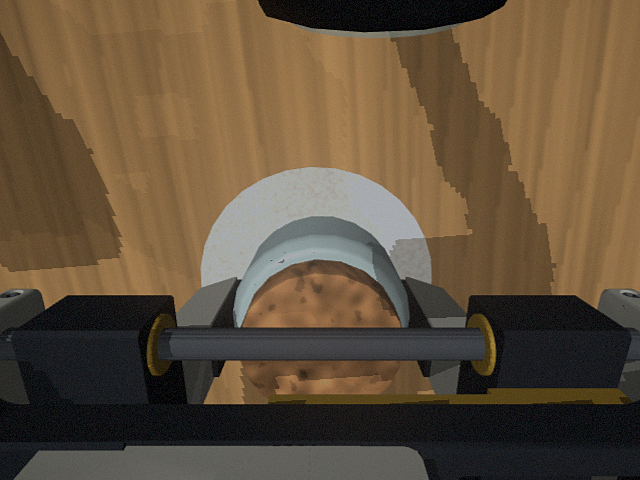

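View pics/s4.png

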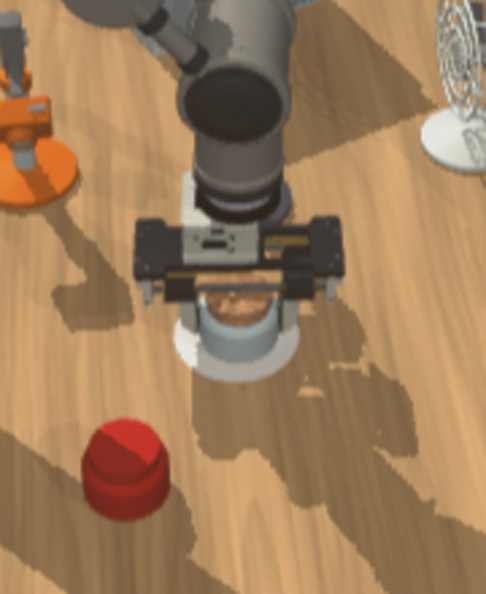

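```bash
python3 -m crank '{"xyz":[[0,0,0],[0,0,0],[0,0,0],[0,0,0],[0,0,0],[0,-0.5,0],[0,-2,0],[0,-3,0],[0,-4,0],[0,-4.5,0],[0,-4.5,0],[0,-4.5,0],[0,-4.5,0],[0,-4.5,0],[0,-4.5,0],[0,0,0],[0,0,0]],"roll":[0,0,0,0,0,0,0,0,0,0,0,0,0,0,0,0,0]}' -1
python3 - <<'E'
from h import *
import cv2,pickle
t=robot.read_camera("top")[:,:,::-1].copy()
c=robot.calibration("wrist"); pickle.dump(c,open("w5.pkl","wb"))
w=robot.read_camera("wrist")[:,:,::-1].copy()
cv2.imwrite("pics/w5c.png",cv2.resize(w[150:330,220:420],None,fx=3,fy=3,interpolation=cv2.INTER_CUBIC))
t=robot.read_camera("side")[:,:,::-1].copy()
cv2.imwrite("pics/s5.png",cv2.resize(t[180:400,220:400],None,fx=2.7,fy=2.7,interpolation=cv2.INTER_CUBIC))
E
```

```text
time: 9.65
tool_pos: [0.4779, -0.0006, 0.3785]
tool_rot: [-1.569, -0.0, -1.656]
contact_force: [1.0, 0.2, -1.0]
opening: 0.0922
```

View pics/w5c.png

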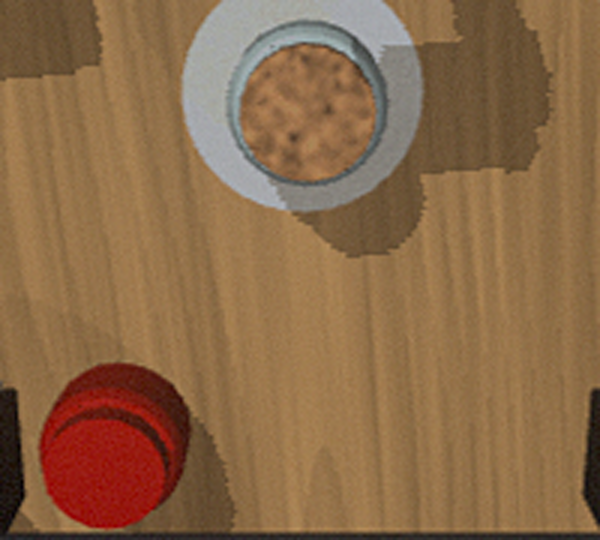

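View pics/s5.png

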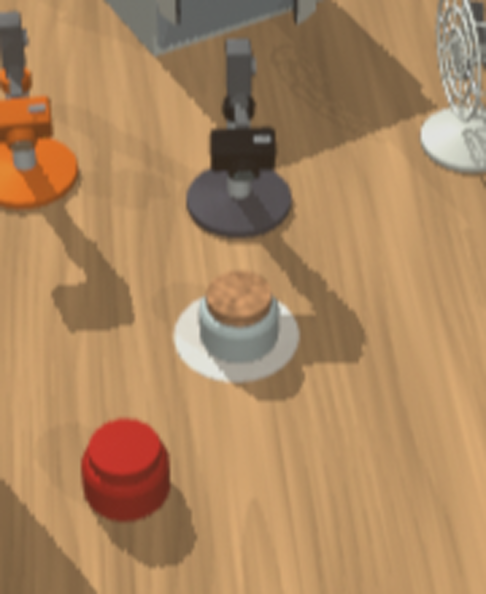

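```bash
python3 - <<'E'
from h import *
import pickle
c=pickle.load(open("w5.pkl","rb"))
l=ray(0,220+308/3,150+112/3,.058,c); b=ray(0,220+302/3,150+212/3,0,c);x=ray(0,220+302/3,150+92/3,0,c)
print("lid",l,"discbottom",b,"->c",b+[0.005,.06,0],x)
s=robot.observe();p=s["tool_pos"];y=s["tool_rot"][2];print(p,y,s["opening"])
d=np.array([.499,.187])-p[:2];X=np.array([np.cos(y),np.sin(y)]);Z=np.array([-np.sin(y),np.cos(y)]);print(d@X,d@Z)
E
```

```text
lid [4.80793162e-01 4.69694436e-04 5.80000000e-02] discbottom [ 0.47290373 -0.060189    0.        ] ->c [ 4.77903734e-01 -1.89002817e-04  0.00000000e+00] [0.47810483 0.00131673 0.        ]
[ 0.47730983 -0.00048557  0.37621486] -1.6557174011859066 0.09176261866097152
-0.1886496823706119 0.005709658648848388
```

```bash
python3 -m crank '{"xyz":[[-4,0,0.1],[-4.7,0,0.1],[-4.7,0.5,0.1],[-3.5,3.2,0.1],[-2,3.5,0.1],[0,3.5,0],[0,0,0],[0,0,0],[0,0,0]],"roll":[0,0,0,0,0,0,0,0,0]}'
python3 - <<'E'
from h import *
import cv2,pickle
c=robot.calibration("wrist"); pickle.dump(c,open("w6.pkl","wb"))
w=robot.read_camera("wrist")[:,:,::-1].copy()
cv2.imwrite("pics/w6.png",w)
print(proj(0,[.499,.187,.205],c))
E
```

```text
time: 10.7
tool_pos: [0.4999, 0.187, 0.2725]
tool_rot: [-1.568, 0.001, -1.657]
contact_force: [0.1, 0.3, 0.6]
opening: 0.0917
[317.71883377 250.09834793]
```

View pics/w6.png

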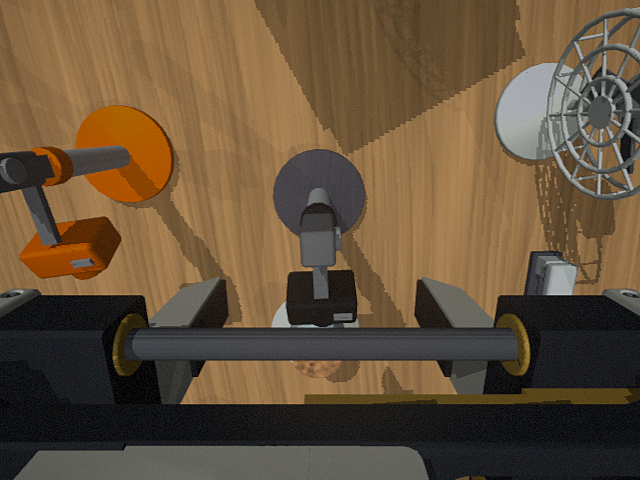

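```bash
python3 -m crank '{"xyz":[[0,2.5,-0.1],[0,3,0],[0,3,0],[0,2,0],[0,0.7,0],[0,0,0],[0,0,0]],"roll":[0,0,0,0,0,0,0]}'
python3 -m crank '{"xyz":[[0,0,0],[0,0,0],[0,0,0],[0,0,0],[0,0,0],[0,0,0],[0,0,0],[0,0,0],[0,0,0],[0,0,0],[0,0,0],[0,0,0]],"roll":[0,0,0,0,0,0,0,0,0,0,0,0]}' 1 25
```

```text
time: 11.45
tool_pos: [0.4991, 0.1875, 0.1604]
tool_rot: [-1.568, 0.001, -1.656]
contact_force: [0.2, 0.3, -0.6]
opening: 0.0917
time: 12.65
tool_pos: [0.4979, 0.1874, 0.1587]
tool_rot: [-1.571, -0.0, -1.655]
contact_force: [0.1, -1.4, 0.3]
opening: 0.0246
```

```bash
python3 -m crank '{"xyz":[[0,-0.2,0],[0,-0.5,0],[0,-0.5,0],[0,-0.5,0],[0,-0.5,0],[0,-0.5,0],[0,-0.5,0],[0,-0.5,0],[0,-0.5,0],[0,-0.5,0],[0,-0.5,0],[0,-0.5,0],[0,-0.5,0],[0,-0.5,0],[0,-0.5,0],[0,-0.5,0],[0,-0.5,0],[0,-0.4,0],[0,0,0],[0,0,0]],"roll":[0,0,0,0,0,0,0,0,0,0,0,0,0,0,0,0,0,0,0,0]}'
python3 - <<'E'
from h import *
import cv2
w=robot.read_camera("side")[:,:,::-1].copy()
cv2.imwrite("pics/s7.png",w)
t=w[120:340,220:420]
cv2.imwrite("pics/s7c.png",cv2.resize(t,None,fx=2.7,fy=2.7,interpolation=cv2.INTER_CUBIC))
E
```

```text
time: 14.65
tool_pos: [0.4979, 0.1874, 0.2451]
tool_rot: [-1.571, 0.0, -1.656]
contact_force: [-0.3, -1.9, -0.0]
opening: 0.0241
```

View pics/s7c.png

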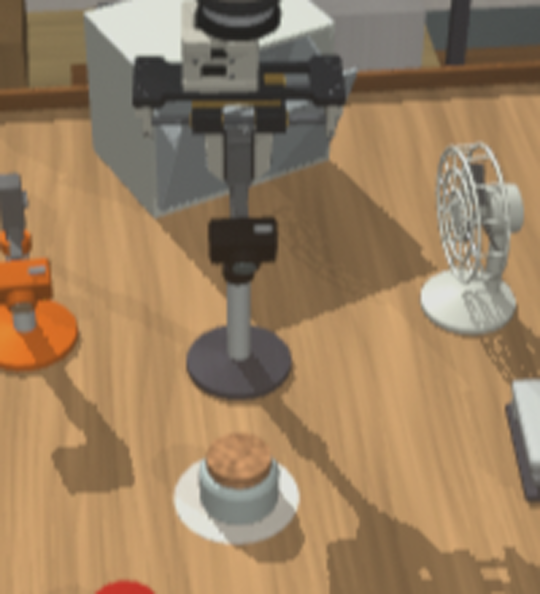

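```bash
python3 -m crank '{"xyz":[[0,-0.1,0],[0,-0.1,0],[0,-0.1,0],[0,0,0],[0,0,0]],"roll":[0,0,0,0,0]}'
python3 -m crank '{"xyz":[[0,-0.1,0],[0,-0.1,0],[0,0,0],[0,0,0]],"roll":[0,0,0,0]}'
```

```text
time: 15.2
tool_pos: [0.4979, 0.1874, 0.2477]
tool_rot: [-1.571, 0.0, -1.656]
contact_force: [-0.8, -1.9, -3.8]
opening: 0.0241
time: 15.6
tool_pos: [0.4978, 0.1874, 0.2488]
tool_rot: [-1.572, -0.0, -1.656]
contact_force: [2.9, -0.6, -14.7]
opening: 0.0245
```

```bash
python3 -m crank '{"xyz":[[0,0.1,0],[0,0,0],[0,0,0],[0,0,0],[0,0,0]],"roll":[0,0,0,0,0]}' 1 30
python3 - <<'E'
from h import *
import cv2
w=robot.read_camera("side")[:,:,::-1].copy()
t=w[120:340,220:440]
cv2.imwrite("pics/s8c.png",cv2.resize(t,None,fx=2.7,fy=2.7,interpolation=cv2.INTER_CUBIC))
w=robot.read_camera("top")[:,:,::-1].copy()
cv2.imwrite("pics/t8.png",w)
# expected camera middle at head=0.09 vs 0.045 in side view
for h in (.045,.09): print(h,proj("side",[.492,.112,.147+h]))
E
```

```text
time: 16.1
tool_pos: [0.4979, 0.1874, 0.2488]
tool_rot: [-1.571, 0.0, -1.656]
contact_force: [0.6, -1.0, -8.3]
opening: 0.0241
0.045 [309.22649763 217.81883022]
0.09 [309.22614571 203.64290495]
```

View pics/s8c.png

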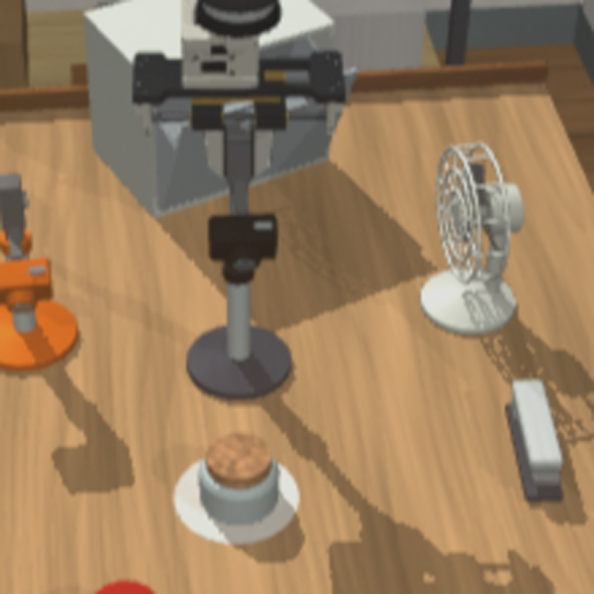

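View pics/t8.png

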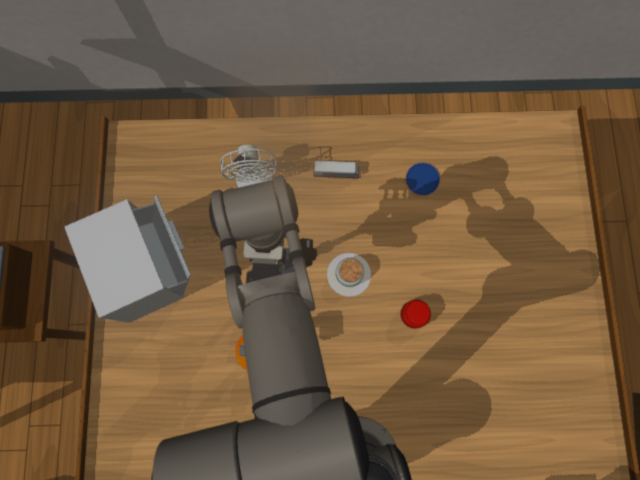

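The camera sits at side-view row 209, against row 236 when it was down. That matches the full 90 mm of travel. The jar is still on the paper and the bystanders look unmoved, so I'm handing in.

```bash
python3 -c "
from cell import robot
print(robot.hand_in()); s=robot.observe(); print(s['time'],s['opening'],s['tool_pos'])"
```

```text
the job is handed in; nothing more can be done
None
the job is handed in; nothing more can be done
```

I slid the jar onto the paper disc, then pulled the camera up to its topmost stop. I handed in at about 16 s with the grip still squeezed. The hand-in reports no verdict.

- **Jar:** I gripped it lightly at 10 N, kept it on the deck while sliding, and released it. The wrist view put its centre about 3 mm from the disc's centre. The last side and top views show it upright and wholly on the paper.
- **Camera:** I squeezed the grip at 25 N, later 30 N. The fingers closed to about 24 mm, so the button is in flush. The tool rose 90 mm and the downward force climbed to about 15 N at the hard stop. I then eased off 1 mm, leaving about 8 N. The camera's rise in the side view matches 90 mm.
- **Bystanders:** The last views show the bin, stapler, coaster and fan where they started, and the arm never touched them.
- **Disagreements:** The side and top views differed by 5 to 17 mm in y early on, most of all for the stand. I used the wrist view to settle this, and it agreed with the top view to within about 5 mm. During the slide I read an unexplained 7 to 8 N upward force on the tool, but the jar showed no sign of lifting or tipping.

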